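# Swing a tube length past the post into the stock bay

### The arm

A 6-joint arm with a two-finger parallel gripper is mounted at the origin on the work surface. World frame = base frame: x ahead of the robot, y to its left, z up, the work surface at z = 0. Lengths are in m, angles in rad, forces in N, time in s.
With the tool pointing down it reaches from about 0.35 to 0.975 m from the base axis. Payload 4.9 kg.
Tool frame: the origin (TCP) lies at the very end of the fingers, on their centre line; the grasp point (between the pads) lies behind it (manip.grip_depth is the z of the grasp point in the tool frame, in m); z points along the fingers, y is the direction in which the jaws open and shut (so a half turn about z gives the same grasp; the last joint's range is limited). The gripper opens to 85 mm and grips with 20 to 120 N. Pads are 22 mm wide; open, the fingers measure 114 mm over their backs; the gripper's body (76 mm by 85 mm) begins 54 mm behind the grasp point. The pads swing forward as they close: fully open they stand 13 mm farther back than shut.
Start: joints at [1.081, 0.053, 1.613, -0, 1.476, -0.119], TCP at [0.226, 0.583, 0.231] pointing down, gripper open.
Joint ranges: [-3.01, 3.01], [-1.01, 2.22], [0.06, 2.58], [-1.02, 4.17], [0.09, 2.62], [-3.14, 3.14]. Speed limits (rad/s): [2.57, 2.57, 3.14, 3.14, 3.14, 3.14].

### API

Orientations are given as a unit quaternion [w, x, y, z].
In Python, from plant import state, optics, manip, silhouettes, place_of gives the robot as it stands. The module is installed in compiled form; this text tells all that it offers.
- The arm moves only by the tool jog_arm, never from a script. Its argument "increments" is a list of rows, each an object with "slide": the shift along the tool's x, y, z in mm, a list of three; "rotation": the turn, a rotation vector about the tool's x, y, z in degrees, a list of three. A call has 1 to 20 rows; each row shifts and turns the commanded pose from where the row before left it, along the tool's axes as they then stand; what a row does not reach is not made up. A row lasts 1/12 s, in which the tool goes at most 41.7 mm and 7.16 degrees, less where a joint would pass 70% of its speed; a pose out of reach is approached as far as the arm can. A call with a gripper value outside its range is refused whole. "fingers" is the opening, from 0 (shut) to 1 (fully open), set as the call begins (left out, the last holds). The fingers move at their own pace and stop on an object; the grip force is fixed at half the most. Time passes only in rows, so rows that do not move let the fingers close. It gives the time, the measured TCP pose, the force and the opening at its end, in the units of the state.
- state(): the state, without advancing time (a new reading comes with each control period).
- optics.grab_frame(name): name is "scene" or "top" or "wrist"; returns a dict with "frame" (384x512x3 uint8, blue, green, red), "camera_matrix" (3x3 intrinsics, pixels), "R" (3x3) and "t" (3): a world point X has camera coordinates R X + t. Camera axes: x right, y down, z forward; pixel columns grow to the right and rows downward; lengths in m; the calibration is good to about 2 mm. A picture is of the moment at which its call begins. There is no depth.
- manip.job_done(): hands the job in, once; it reports no verdict.
Trained networks look in the newest picture that a camera, given by its name, has taken for a name from the list of things; names that differ only in an ending like _2 or _b are one class to them, and where a whole thing is asked for, a point or a joint stands for the part that bears it (a point fixed in the world has none). Each returns a list of dicts, best first, with "score" (0 to 1); they miss things now and then, are a little off and sometimes report something else, mostly with a low value. They report only what shows in the picture. A call takes as long as a camera call. They do not tell look-alikes from the thing itself.
- silhouettes(thing, camera): "mask" (384x512 bool, what is visible of it) and "bbox" ([left, top, right, bottom] in pixels, round what is visible of it).
- place_of(thing, camera): "uv" ([column, row] in pixels: a listed point, or the origin of a listed thing).
The state is a dict: "time": time; "joint_pos": joint angles; "joint_vel": joint speeds; "joint_efforts": joint torques, N m; "tool_pos": TCP position; "tool_rot": TCP orientation; "contact_force": force on the tool from outside, world axes, zero at the start; "ft_torque": the same for the moment, N m; "gripper_width": opening from 0.0 (shut) to 1.0 (fully open).
Only numpy, scipy, OpenCV 4.12 (cv2) and the standard library are available. Lean on these libraries where they do the work, as an engineer would, in place of code of your own. Each camera call takes 0.05 s, during which the arm holds its last target.

### The job

Put the loose length of metal tube away in the blue stock bay by pushing it along the bench with the fingertips: push one end to angle it, slip that end into the bay behind the brass post, then push the other end round until the whole tube lies inside the bay with nothing sticking out of the open front. Do not pick the tube up or tip it over, and leave the other things on the bench where they are.

Things in the scene. Friction and masses are not known exactly. Their poses are not given: they have to be found in the camera images.
- tube: the loose straight rectangular metal tube, bare with a red band near one end, flat on the bench: 220 mm long (its y), 30 mm wide (x), 25 mm high (z), about 0.3 kg, ordinary metal friction. Origin at the centre of its underside; +y points to the red-banded end, which starts on the robot's left. It starts between the robot and the bay, farther left than the post.
- tube_red_end (a point): centre of the tube's end face at the red-banded end (+110 mm along the tube's y, 12.5 mm above the bench)
- tube_plain_end (a point): centre of the tube's other, plain end face (-110 mm along the tube's y, 12.5 mm above the bench)
- bay: the fixed blue bay, yellow floor level with the bench (no sill). Walls 28 mm high, 6 mm thick: a long back wall and two end walls; open above and along its whole front, facing the robot. Inside 280 mm long (y, -140 to +140 mm), 50 mm deep (x, 0 at the open front, 50 mm at the back wall). Origin at bench level, middle of the open front; x points into the bay, y along it to the robot's left.
- post: the fixed upright round brass post, 24 mm diameter, 50 mm high, standing just outside the bay's open front, 30 to 36 mm before it and 45 to 65 mm to the robot's right (-y of the bay) of its middle, so that the tube cannot be pushed straight in. Origin at the centre of its foot.
- cleaner_tub: bystander: round white tub with a red band, 100 mm diameter, 95 mm tall; origin at the centre of its base
- eye_bolt: bystander: dark steel eye bolt standing on its 44 mm flange, 71 mm tall; origin at the centre of its base
- chuck_key: bystander: small steel T-shaped chuck key lying on the bench, 95 mm long, about 100 mm across its ball-ended bar, 22 mm high; origin under its middle
- socket: bystander: round steel socket standing upright, 32 mm diameter, 45 mm tall; origin at the centre of its base
- wire_brush: bystander: hand brush lying on the bench, about 220 mm long; origin on the bench under its middle
- die_grinder: bystander: aluminium hand die grinder lying on the bench, about 190 mm long, 45 mm high; origin under its middle
Not all that is in view belongs to the job. Leave any black look-alike of the tube alone.

How it is judged:
By the outcome, as a careful person would: the job done as asked, in the order asked, and still so for the second after the job is handed in, with the robot touching nothing.
It also fails if it takes over 72 s, if anything falls off the work surface, if the arm or the gripper's body presses on something with over 40 N, if the wrist force passes 120 N, or if a joint passes its speed limit or range.

## Working session

There is one attempt and no reset: what is moved stays moved. The work goes in short steps, Python scripts to look and compute and a tool call to move; the robot and the scene stay as the last step left them, time stands still between calls to the robot, and variables do not carry over. Pictures are saved under pics/ and viewed, and the job is handed in when it is done.

Besides the shell and the picture viewer there is one more tool, called after "Request:" in YAML: its name, and indented under it one key for each argument. jog_arm: Moves the arm, as the interface text tells. Its arguments: {"type":"object","properties":{"increments":{"type":"array","items":{"type":"object","properties":{"slide":{"type":"array","items":{"type":"number"}},"rotation":{"type":"array","items":{"type":"number"}}}}},"fingers":{"type":"number"}},"required":["increments"]}

```bash
mkdir -p pics; cat > h.py <<'E'
import numpy as np, cv2
from plant import state, optics, manip, silhouettes, place_of
def shot(cam,fn=None):
    f=optics.grab_frame(cam)
    if fn: cv2.imwrite('pics/'+fn,f['frame'])
    return f
def w2p(f,X):
    c=f['R']@np.array(X,float)+f['t']; p=f['camera_matrix']@c; return p[:2]/p[2]
def p2w(f,uv,z):
    d=f['R'].T@np.linalg.inv(f['camera_matrix'])@np.array([uv[0],uv[1],1.]); o=-f['R'].T@f['t']
    return o+d*(z-o[2])/d[2]
E
python3 - <<'E'
from h import *
print(manip.grip_depth); s=state(); print(s['time'],s['tool_pos'],s['tool_rot'],s['gripper_width'])
for cam in ['top','scene']:
    f=shot(cam,cam+'0.png')
    print(cam,-f['R'].T@f['t'])
    for n,z in [('tube',0),('tube_red_end',.0125),('tube_plain_end',.0125),('bay',0),('post',0),('cleaner_tub',0),('eye_bolt',0),('chuck_key',0),('socket',0),('wire_brush',0),('die_grinder',0)]:
        for r in place_of(n,cam)[:3]: print(n,np.round(r['score'],2),np.round(r['uv'],1),np.round(p2w(f,r['uv'],z),4))
E
```

```text
-0.0187
0.0 [0.22618958 0.58196965 0.23006706] [-3.12712451e-04  1.84369703e-01  9.82856441e-01 -9.64603170e-04] 1.000772417855777
top [0.34180616 0.04746722 1.73818634]
tube 0.93 [263.8 205.8] [0.4744 0.0279 0.    ]
tube 0.88 [289.5 106.1] [ 0.8495 -0.0621  0.    ]
tube 0.65 [197.4 244.6] [0.3295 0.2655 0.    ]
tube_red_end 0.78 [262.  101.7] [0.861  0.0411 0.0125]
tube_red_end 0.77 [174.1 268.6] [0.2432 0.3443 0.0125]
tube_red_end 0.6 [108.2 202.5] [0.4752 0.593  0.0125]
tube_plain_end 0.96 [222.8 219. ] [0.423  0.1752 0.0125]
tube_plain_end 0.94 [132.6 259.2] [0.2735 0.4942 0.0125]
tube_plain_end 0.82 [297.9 210.2] [ 0.4597 -0.0954  0.0125]
bay 0.76 [295.4 171.3] [ 0.6035 -0.0862  0.    ]
post 0.56 [308.7 180.7] [ 0.5695 -0.1352  0.    ]
cleaner_tub 0.81 [209.2 136.9] [0.727  0.2348 0.    ]
eye_bolt 0.66 [354.  207.7] [ 0.4734 -0.3004  0.    ]
chuck_key 0.56 [336.2 244.7] [ 0.3385 -0.2355  0.    ]
socket 0.53 [178.3 169.9] [0.6011 0.3449 0.    ]
wire_brush 0.71 [385.8 257.9] [ 0.2948 -0.4134  0.    ]
die_grinder 0.67 [371.2 173.2] [ 0.6014 -0.3643  0.    ]
scene [ 0.97580834 -0.68
[... 326 characters left out ...]
5]
tube_plain_end 0.72 [241.  105.2] [0.2937 0.4865 0.0125]
tube_plain_end 0.63 [200.1 216.3] [ 0.4608 -0.0906  0.0125]
tube_plain_end 0.61 [226.7 161.2] [0.4087 0.1755 0.0125]
bay 0.78 [237.1 229.5] [ 0.5969 -0.0666  0.    ]
post 0.62 [198.5 216.1] [ 0.4499 -0.0863  0.    ]
post 0.52 [222.1 238. ] [ 0.5695 -0.1212  0.    ]
cleaner_tub 0.76 [308.9 187.5] [0.7381 0.2258 0.    ]
eye_bolt 0.67 [223.1 203.1] [0.4961 0.0051 0.    ]
eye_bolt 0.47 [167.5 268.9] [ 0.4764 -0.3066  0.    ]
chuck_key 0.59 [147.3 234.8] [ 0.3403 -0.2371  0.    ]
socket 0.4 [286.2 153.1] [0.5873 0.3403 0.    ]
wire_brush 0.62 [103.9 269. ] [ 0.2983 -0.4081  0.    ]
die_grinder 0.98 [189.1 303.8] [ 0.6034 -0.3688  0.    ]
```

```bash
python3 - <<'E'
import cv2
a=cv2.imread('pics/top0.png')[80:290,90:420]
cv2.imwrite('pics/top0c.png',cv2.resize(a,None,fx=2.4,fy=2.4,interpolation=cv2.INTER_CUBIC))
a=cv2.imread('pics/scene0.png')
cv2.imwrite('pics/scene0c.png',cv2.resize(a[80:330,80:380],None,fx=2.4,fy=2.4,interpolation=cv2.INTER_CUBIC))
E
```

```text
(no output)
```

View pics/top0c.png

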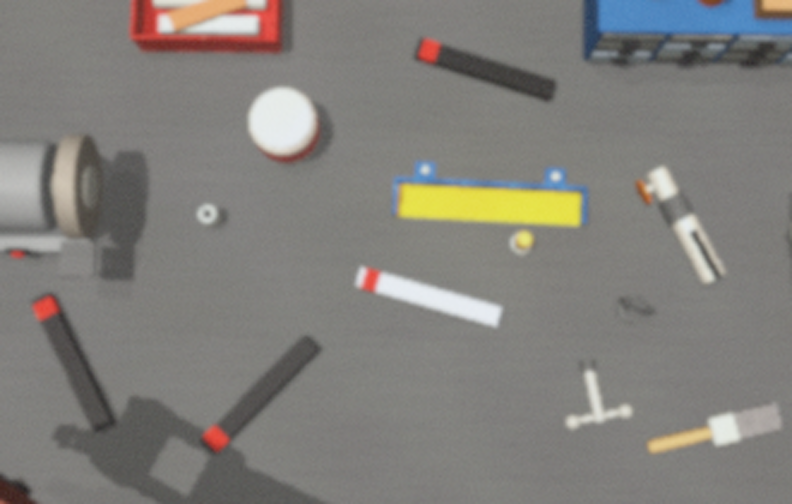

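View pics/scene0c.png

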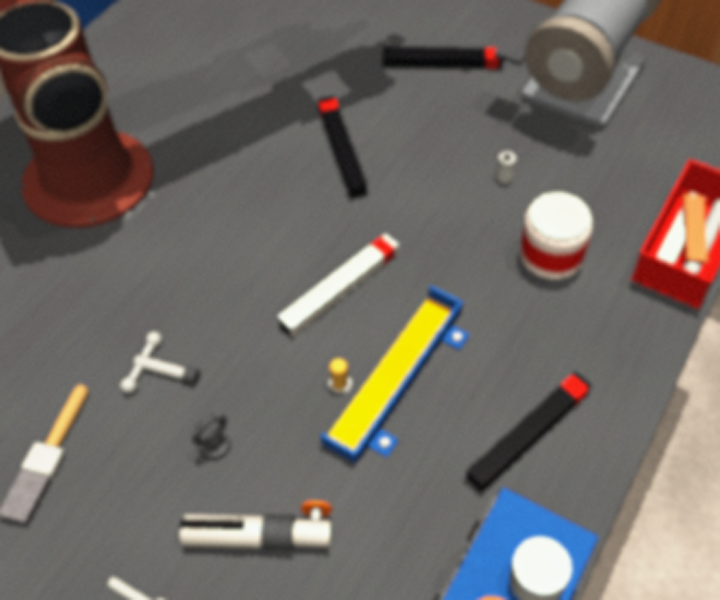

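The top picture shows the silver tube at about (238–300, 195–212) full px, with its red band at the left. The bay is the yellow strip at (255–335, 155–175), and the post is in front of it to the right, near (307, 181). The black bars are look-alikes. Next I refine the poses.

```bash
cat >> h.py <<'E'
from scipy.optimize import least_squares
from scipy.spatial import ConvexHull
def rect(c,th,l,w,z0,z1):
    # l along local y; th = world angle of local y
    u=np.array([np.cos(th),np.sin(th)]); v=np.array([-u[1],u[0]])
    return [np.r_[c[0]+a*l/2*u[0]+b*w/2*v[0], c[1]+a*l/2*u[1]+b*w/2*v[1], z] for a in(-1,1) for b in(-1,1) for z in(z0,z1)]
def raster(f,P,S=4):
    q=np.array([w2p(f,p) for p in P]); h=cv2.convexHull(((q+0.5)*S-0.5).astype(np.float32)*16).astype(np.int32)
    m=np.zeros((384*S,512*S),np.uint8); cv2.fillConvexPoly(m,h,255,shift=4)
    return cv2.resize(m,(512,384),interpolation=cv2.INTER_AREA)/255.
def fit(f,mask,c0,th0,l,w,z0,z1):
    from scipy.optimize import minimize
    m=mask.astype(float)
    m=cv2.GaussianBlur(m,(0,0),1)
    g=lambda x: ((cv2.GaussianBlur(raster(f,rect(x[:2]/100,x[2]/10,l,w,z0,z1)),(0,0),1)-m)**2).sum()
    x0=np.array([c0[0]*100,c0[1]*100,th0*10])
    r=minimize(g,x0,method='Nelder-Mead',options=dict(initial_simplex=x0+np.vstack([np.zeros(3),np.eye(3)*[1,1,1]]),maxiter=200,xatol=.002,fatol=.01))
    return r.x[:2]/100,r.x[2]/10,r.fun
def tubefit(cam,f,c0,th0):
    best=None
    for r in silhouettes('tube',cam):
        ys,xs=np.nonzero(r['mask'])
        if len(ys)<20: continue
        c=p2w(f,[xs.mean(),ys.mean()],.0125)
        d=np.hypot(*(c[:2]-c0))
        if d<.08 and (best is None or d<best[0]): best=(d,r)
    if best is None: return None
    return fit(f,best[1]['mask'],c0,th0,.22,.03,0,.025)
E
python3 - <<'E'
from h import *
for cam in ['top','scene']:
    f=shot(cam)
    r=tubefit(cam,f,np.array([.49,.006]),1.28); print(cam,'tube',r)
    hsv=cv2.cvtColor(f['frame'],cv2.COLOR_BGR2HSV)
    y=cv2.inRange(hsv,(24,120,100),(36,255,255))
    n,l,st,ce=cv2.connectedComponentsWithStats(y)
    k=1+np.argmax(st[1:,4]); print(st[k],ce[k])
    m=l==k
    r=fit(f,m,p2w(f,ce[k],0)[:2],1.57,.28,.05,0,0.0005); print('bayfloor',r)
    for s in silhouettes('post',cam)[:3]:
        b=s['bbox']; print('post',s['score'],b,s['mask'].sum())
        uc=(b[0]+b[2])/2; print(p2w(f,[uc,b[1]+4],.05),p2w(f,[uc,b[3]],0))
    for j in range(1,n):
        if st[j,4]>8: print(st[j],ce[j])
E
```

```text
top tube (array([0.48232801, 0.01343414]), np.float64(1.3102701307393552), np.float64(5.029566074861248))
[ 256  157   76   17 1021] [293.8589618  164.86679726]
bayfloor (array([ 0.6274023 , -0.07987707]), np.float64(1.5379683544218077), np.float64(5.925105361097044))
post 0.48 [303.5, 178.8, 310.3, 184.4] 22
[ 0.55534569 -0.12357484  0.05      ] [ 0.55576252 -0.128673    0.        ]
[ 256  157   76   17 1021] [293.8589618  164.86679726]
scene tube (array([0.48257709, 0.01623626]), np.float64(1.3141002946068912), np.float64(4.815920132072375))
[217 205  50  61 835] [241.36407186 235.52215569]
bayfloor (array([ 0.62182874, -0.06862522]), np.float64(1.5262828921915996), np.float64(73.6775342698555))
post 0.61 [194.3, 180.0, 244.8, 217.3] 556
[0.46116698 0.0415814  0.05      ] [ 0.51742507 -0.05370891  0.        ]
[217 205  50  61 835] [241.36407186 235.52215569]
[218 229   6   6  23] [220.47826087 231.60869565]
```

```bash
python3 - <<'E'
from h import *
f=shot('scene'); print(p2w(f,[220.5,231.6],.048), [ (w2p(f,[.5695,y,0]),w2p(f,[.5695,y,.05])) for y in (-.125,-.13,-.135)])
g=f
f=shot('top'); print(p2w(f,[308.3,179.8],.05), [ (w2p(f,[.5695,y,0]),w2p(f,[.5695,y,.05])) for y in (-.125,-.13,-.135)])
a=cv2.resize(f['frame'][165:190,290:325],None,fx=10,fy=10,interpolation=cv2.INTER_NEAREST)
b=cv2.resize(g['frame'][220:250,205:240],None,fx=10,fy=10,interpolation=cv2.INTER_NEAREST)
c=np.zeros((300,720,3),np.uint8);c[:250,:350]=a;c[:,360:710]=b
cv2.imwrite('pics/post.png',c)
# bay corners overlay
E
```

```text
[ 0.56867066 -0.1258868   0.048     ] [(array([221.50548114, 238.84424518]), array([220.82621076, 231.19147027])), (array([220.73351305, 239.95527441]), array([220.02931611, 232.32103797])), (array([219.95852957, 241.07064345]), array([219.22921351, 233.45515284]))]
[ 0.5662052  -0.12849914  0.05      ] [(array([305.91818986, 180.66412391]), array([307.32199146, 178.86598912])), (array([307.28263261, 180.68818592]), array([308.72626717, 178.89070735])), (array([308.64714262, 180.71224912]), array([310.13061414, 178.91542682]))]
```

View pics/post.png

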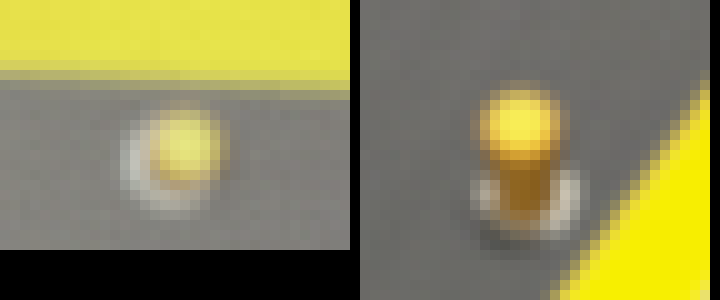

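```bash
cat >> h.py <<'E'
BO=np.array([.6024,-.0791]); BT=1.538
BX=np.array([np.sin(BT),-np.cos(BT)]); BY=np.array([np.cos(BT),np.sin(BT)])
def tobay(p): d=np.array(p[:2])-BO; return np.array([d@BX,d@BY])
def toworld(b): return BO+b[0]*BX+b[1]*BY
from scipy.spatial.transform import Rotation as Ro
def pose():
    s=state(); q=s['tool_rot']; R=Ro.from_quat([q[1],q[2],q[3],q[0]]).as_matrix(); return np.array(s['tool_pos']),R,s
def need(target,yaw=None):
    p,R,s=pose(); print('slide mm',np.round(R.T@(np.array(target)-p)*1000,1),'yaw',np.degrees(np.arctan2(R[1,1],R[0,1])).round(2), 'dz rot', None if yaw is None else np.round(np.degrees(np.arctan2(R[1,1],R[0,1]))-yaw,2))
def look(c0,th0,fn=None):
    p,R,s=pose(); print('t',s['time'],'tcp',p.round(4),'bay',tobay(p).round(4),'yaw',np.degrees(np.arctan2(R[1,1],R[0,1])).round(2),'tiltz',R[:,2].round(3),'F',np.round(s['contact_force'],1),s['gripper_width'])
    for cam in ['top','scene']:
        f=shot(cam,None if fn is None else fn+cam+'.png')
        r=tubefit(cam,f,np.array(c0),th0)
        if r is None: print(cam,'none');continue
        c,th,e=r; b=tobay(c); ph=th-BT
        u=np.array([-np.sin(ph),np.cos(ph)])
        print(cam,'world',c.round(4),round(th,4),'err',round(e,1),'| bay c',b.round(4),'phi',np.degrees(ph).round(1),'red',(b+.11*u).round(4),'plain',(b-.11*u).round(4))
E
python3 -c "
from h import *
need([.418,-.066,.15],88.8)"
```

```text
slide mm [-413.5 -535.    81.3] yaw 68.75 dz rot -20.05
```

Request:
jog_arm:
  increments:
    - {"slide": [-20.5, -26.5, 4]}
    - {"slide": [-20.5, -26.5, 4]}
    - {"slide": [-20.5, -26.5, 4]}
    - {"slide": [-20.5, -26.5, 4]}
    - {"slide": [-20.5, -26.5, 4]}
    - {"slide": [-20.5, -26.5, 4]}
    - {"slide": [-20.5, -26.5, 4]}
    - {"slide": [-20.5, -26.5, 4]}
    - {"slide": [-20.5, -26.5, 4]}
    - {"slide": [-20.5, -26.5, 4]}
    - {"slide": [-20.5, -26.5, 4]}
    - {"slide": [-20.5, -26.5, 4]}
    - {"slide": [-20.5, -26.5, 4]}
    - {"slide": [-20.5, -26.5, 4]}
    - {"slide": [-20.5, -26.5, 4]}
    - {"slide": [-20.5, -26.5, 4]}
    - {"slide": [-20.5, -26.5, 4]}
    - {"rotation": [0, 0, -6.7]}
    - {"rotation": [0, 0, -6.7]}
    - {"rotation": [0, 0, -6.7]}
  fingers: 0

```text
invalid input
```

```bash
python3 -c "
from h import *
print(pose()); need([.418,-.066,.05],88.8)
look([.4825,.015],1.312,'a')"
```

```text
(array([0.22645176, 0.58250333, 0.23126667]), array([[-9.32035113e-01,  3.62367968e-01, -5.94100038e-05],
       [ 3.62367970e-01,  9.32035113e-01, -3.50224180e-05],
       [ 4.26812072e-05, -5.41704058e-05, -9.99999998e-01]]), {'time': 1.6, 'joint_pos': array([ 1.08099820e+00,  5.27319292e-02,  1.61292858e+00,  3.61109862e-05,
        1.47599100e+00, -1.18994255e-01]), 'joint_vel': array([-0.00189987, -0.00029926, -0.00014197, -0.00071902, -0.00162304,
       -0.00094539]), 'joint_efforts': array([ 8.92410208e-04, -3.93667603e+01, -3.70448506e+01, -1.74772470e-05,
        6.15943500e-04,  8.12027736e-06]), 'tool_pos': array([0.22645176, 0.58250333, 0.23126667]), 'tool_rot': array([-2.59678417e-05,  1.84343274e-01,  9.82861921e-01, -2.26870179e-05]), 'contact_force': array([ 0.09620725,  0.48463834, -0.24065283]), 'ft_torque': array([ 0.0241354 ,  0.03366218, -0.01253933]), 'gripper_width': 0.9991476507300829})
slide mm [-413.5 -535.   181.3] yaw 68.75 dz rot -20.05
t 1.6 tcp [0.2265 0.5825 0.2313] bay [-0.3974  0.6489] yaw 68.75 tiltz [-0. -0. -1.] F [ 0.1  0.5 -0.2] 0.9991476507300829
top world [0.483  0.0136] 1.309 err 3.7 | bay c [-0.1224  0.0887] phi -13.1 red [-0.0974  0.1959] plain [-0.1473 -0.0184]
scene world [0.4818 0.0149] 1.3024 err 5.0 | bay c [-0.1237  0.09  ] phi -13.5 red [-0.098  0.197] plain [-0.1493 -0.0169]
```

Request:
jog_arm:
  increments:
    - {"slide": [-20.5, -26.5, 4], "rotation": [0, 0, -1]}
    - {"slide": [-21, -26, 4], "rotation": [0, 0, -1]}
    - {"slide": [-21, -26, 4], "rotation": [0, 0, -1]}
  fingers: 0

```text
time: 2.05
tool_pos: [0.2579, 0.4864, 0.219]
tool_rot: [0.0, 0.157, 0.988, -0.0]
contact_force: [0.7, 0.1, 0.3]
gripper_width: 0.604
```

```bash
python3 -c "
from h import *
need([.415,-.066,.10],88.8)"
```

```text
slide mm [-321.  -476.1  119.2] yaw 71.89 dz rot -16.91
```

Request:
jog_arm:
  increments:
    - {"slide": [-20, -29.5, 6], "rotation": [0, 0, 0]}
    - {"slide": [-20, -30, 7], "rotation": [0, 0, 0]}
    - {"slide": [-20, -30, 7], "rotation": [0, 0, 0]}
    - {"slide": [-20, -30, 7], "rotation": [0, 0, 0]}
    - {"slide": [-20, -30, 7], "rotation": [0, 0, 0]}
    - {"slide": [-20, -30, 7], "rotation": [0, 0, 0]}
    - {"slide": [-20, -30, 7], "rotation": [0, 0, 0]}
    - {"slide": [-20, -30, 7], "rotation": [0, 0, 0]}
    - {"slide": [-20, -30, 7], "rotation": [0, 0, 0]}
    - {"slide": [-20, -30, 7], "rotation": [0, 0, 0]}
    - {"slide": [-20, -30, 7], "rotation": [0, 0, 0]}
    - {"slide": [-20, -30, 7], "rotation": [0, 0, 0]}
    - {"slide": [-20, -30, 7], "rotation": [0, 0, 0]}
    - {"slide": [-20, -30, 7], "rotation": [0, 0, 0]}
    - {"slide": [-20, -29, 7], "rotation": [0, 0, 0]}
    - {"slide": [-20, -29, 7], "rotation": [0, 0, 0]}
    - {"slide": [0, 0, 0], "rotation": [0, 0, -5.6]}
    - {"slide": [0, 0, 0], "rotation": [0, 0, -5.6]}
    - {"slide": [0, 0, 0], "rotation": [0, 0, -5.6]}
    - {"slide": [0, 0, 0], "rotation": [0, 0, 0]}

```text
time: 3.72
tool_pos: [0.4124, -0.0668, 0.1083]
tool_rot: [-0.0, 0.012, 1.0, 0.0]
contact_force: [-0.2, 0.4, -0.3]
gripper_width: -0.0
```

```bash
python3 -c "
from h import *
look([.4825,.015],1.312,'a')
need([.418,-.066,.01],88.8)"
```

```text
t 3.7167 tcp [ 0.4124 -0.0668  0.1083] bay [-0.1903  0.006 ] yaw 88.59 tiltz [-0.  0. -1.] F [-0.2  0.4 -0.3] -0.00010719143954530912
top world [0.4863 0.0241] 1.3176 err 146.4 | bay c [-0.1194  0.0994] phi -12.6 red [-0.0954  0.2067] plain [-0.1435 -0.008 ]
scene world [0.4824 0.0177] 1.3067 err 3.1 | bay c [-0.1231  0.0928] phi -13.2 red [-0.0979  0.1999] plain [-0.1483 -0.0142]
slide mm [-5.6  0.4 98.4] yaw 88.48 dz rot -0.32
```

Request:
jog_arm:
  increments:
    - {"slide": [0, 0, 25], "rotation": [0, 0, 0]}
    - {"slide": [0, 0, 25], "rotation": [0, 0, 0]}
    - {"slide": [0, 0, 25], "rotation": [0, 0, 0]}
    - {"slide": [0, 0, 15], "rotation": [0, 0, 0]}
    - {"slide": [0, 0, 8], "rotation": [0, 0, 0]}
    - {"slide": [-8, 0, 0], "rotation": [0, 0, 0]}
    - {"slide": [-6, 0, 0], "rotation": [0, 0, 0]}
    - {"slide": [-4, 0, 0], "rotation": [0, 0, 0]}
    - {"slide": [-4, 0, 0], "rotation": [0, 0, 0]}
    - {"slide": [-4, 0, 0], "rotation": [0, 0, 0]}
    - {"slide": [-4, 0, 0], "rotation": [0, 0, 0]}
    - {"slide": [-4, 0, 0], "rotation": [0, 0, 0]}
    - {"slide": [-4, 0, 0], "rotation": [0, 0, 0]}
    - {"slide": [-4, 0, 0], "rotation": [0, 0, 0]}
    - {"slide": [-4, 0, 0], "rotation": [0, 0, 0]}
    - {"slide": [-4, 0, 0], "rotation": [0, 0, 0]}
    - {"slide": [-4, 0, 0], "rotation": [0, 0, 0]}
    - {"slide": [-4, 0, 0], "rotation": [0, 0, 0]}
    - {"slide": [-4, 0, 0], "rotation": [0, 0, 0]}
    - {"slide": [0, 0, 0], "rotation": [0, 0, 0]}

```text
time: 5.58
tool_pos: [0.4753, -0.068, 0.0105]
tool_rot: [0.001, 0.013, 1.0, 0.0]
contact_force: [-0.2, -0.1, -0.5]
gripper_width: -0.003
```

```bash
python3 -c "
from h import *
look([.49,.017],1.5,'b')"
```

```text
t 5.5833 tcp [ 0.4753 -0.068   0.0105] bay [-0.1274  0.0069] yaw 88.56 tiltz [ 0.001 -0.    -1.   ] F [-0.2 -0.1 -0.5] -0.003236643110975647
top world [0.4995 0.0267] 1.6021 err 208.7 | bay c [-0.1063  0.1024] phi 3.7 red [-0.1134  0.2121] plain [-0.0993 -0.0074]
scene world [0.5002 0.0176] 1.5983 err 5.9 | bay c [-0.1053  0.0933] phi 3.5 red [-0.112   0.2031] plain [-0.0987 -0.0165]
```

Request:
jog_arm:
  increments:
    - {"slide": [-4, 0, 0], "rotation": [0, 0, 0]}
    - {"slide": [-4, 0, 0], "rotation": [0, 0, 0]}
    - {"slide": [-4, 0, 0], "rotation": [0, 0, 0]}
    - {"slide": [-4, 0, 0], "rotation": [0, 0, 0]}
    - {"slide": [-4, 0, 0], "rotation": [0, 0, 0]}
    - {"slide": [-4, 0, 0], "rotation": [0, 0, 0]}
    - {"slide": [-4, 0, 0], "rotation": [0, 0, 0]}
    - {"slide": [-4, 0, 0], "rotation": [0, 0, 0]}
    - {"slide": [-4, 0, 0], "rotation": [0, 0, 0]}
    - {"slide": [-4, 0, 0], "rotation": [0, 0, 0]}
    - {"slide": [0, 0, 0], "rotation": [0, 0, 0]}
    - {"slide": [15, 0, 0], "rotation": [0, 0, 0]}
    - {"slide": [30, 0, 0], "rotation": [0, 0, 0]}
    - {"slide": [30, 0, 0], "rotation": [0, 0, 0]}
    - {"slide": [0, 0, 0], "rotation": [0, 0, 0]}

```text
time: 7.03
tool_pos: [0.4335, -0.0657, 0.0078]
tool_rot: [-0.003, 0.013, 1.0, 0.001]
contact_force: [-0.6, 0.4, -0.9]
gripper_width: 0.001
```

```bash
python3 -c "
from h import *
look([.515,.02],1.88,'c')"
```

```text
t 7.0333 tcp [ 0.4335 -0.0657  0.0078] bay [-0.1692  0.0078] yaw 88.54 tiltz [-0.006  0.002 -1.   ] F [-0.6  0.4 -0.9] 0.0010326310344743194
top world [0.5176 0.0167] 1.8749 err 4.2 | bay c [-0.0879  0.093 ] phi 19.3 red [-0.1243  0.1968] plain [-0.0515 -0.0108]
scene world [0.5173 0.0181] 1.877 err 2.4 | bay c [-0.0882  0.0944] phi 19.4 red [-0.1248  0.1981] plain [-0.0516 -0.0094]
```

```bash
python3 -c "
from h import *
need([.4510,-.0035,.008],107.5)"
```

```text
slide mm [-8.6 64.3  3.2] yaw 88.55 dz rot -18.95
```

Request:
jog_arm:
  increments:
    - {"slide": [0, 22, 0], "rotation": [0, 0, 0]}
    - {"slide": [-4, 22, 0], "rotation": [0, 0, 0]}
    - {"slide": [-4, 20, 0], "rotation": [0, 0, 0]}
    - {"slide": [0, 0, 0], "rotation": [0, 0, -6.3]}
    - {"slide": [0, 0, 1], "rotation": [0, 0, -6.3]}
    - {"slide": [0, 0, 1], "rotation": [0, 0, -6.3]}
    - {"slide": [0, 0, 2], "rotation": [0, 0, 0]}
    - {"slide": [0, 0, 0], "rotation": [0, 0, 0]}
    - {"slide": [0, 0, 0], "rotation": [0, 0, 0]}
  fingers: 0.6

```text
time: 7.98
tool_pos: [0.4496, -0.0034, 0.0065]
tool_rot: [0.0, -0.151, 0.989, -0.0]
contact_force: [-0.7, -0.7, 0.7]
gripper_width: 0.603
```

```bash
python3 -c "
from h import *
look([.5175,.0174],1.876,'d')
f=shot('wrist','d_w.png')
need([.4746+.047*.954,.0039+.047*.3,.008],107.5)"
```

```text
t 7.9833 tcp [ 0.4496 -0.0034  0.0065] bay [-0.1552  0.0706] yaw 107.32 tiltz [ 0. -0. -1.] F [-0.7 -0.7  0.7] 0.6028007811924391
top world [0.5179 0.0192] 1.8751 err 125.8 | bay c [-0.0877  0.0955] phi 19.3 red [-0.1241  0.1993] plain [-0.0513 -0.0084]
scene world [0.5175 0.0163] 1.8878 err 5.6 | bay c [-0.088   0.0926] phi 20.0 red [-0.1257  0.1959] plain [-0.0503 -0.0108]
slide mm [-73.5  -0.6  -1.6] yaw 107.41 dz rot -0.09
```

View pics/d_w.png

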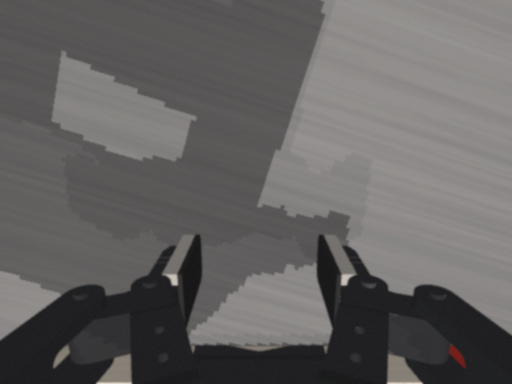

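Request:
jog_arm:
  increments:
    - {"slide": [-10, 0, 0], "rotation": [0, 0, 0]}
    - {"slide": [-10, 0, 0], "rotation": [0, 0, 0]}
    - {"slide": [-10, 0, 0], "rotation": [0, 0, 0]}
    - {"slide": [-6, 0, 0], "rotation": [0, 0, 0]}
    - {"slide": [-4, 0, 0], "rotation": [0, 0, 0]}
    - {"slide": [-4, 0, 0], "rotation": [0, 0, 0]}
    - {"slide": [-4, 0, 0], "rotation": [0, 0, 0]}
    - {"slide": [-4, 0, 0], "rotation": [0, 0, 0]}
    - {"slide": [-4, 0, 0], "rotation": [0, 0, 0]}
    - {"slide": [-4, 0, 0], "rotation": [0, 0, 0]}
    - {"slide": [-4, 0, 0], "rotation": [0, 0, 0]}
    - {"slide": [-4, 0, 0], "rotation": [0, 0, 0]}
    - {"slide": [-4, 0, 0], "rotation": [0, 0, 0]}
    - {"slide": [-4, 0, 0], "rotation": [0, 0, 0]}
    - {"slide": [-4, 0, 0], "rotation": [0, 0, 0]}
    - {"slide": [-4, 0, 0], "rotation": [0, 0, 0]}
    - {"slide": [-4, 0, 0], "rotation": [0, 0, 0]}
    - {"slide": [0, 0, 0], "rotation": [0, 0, 0]}

```text
time: 9.73
tool_pos: [0.5341, 0.0232, 0.0067]
tool_rot: [0.001, -0.152, 0.988, -0.0]
contact_force: [-0.7, 0.1, 0.4]
gripper_width: 0.6
```

```bash
python3 -c "
from h import *
look([.56,.03],1.876,'e')"
```

```text
t 9.7333 tcp [0.5341 0.0232 0.0067] bay [-0.0716  0.1001] yaw 107.46 tiltz [ 0.002  0.    -1.   ] F [-0.7  0.1  0.4] 0.5995569274171675
top world [0.5598 0.0309] 1.8742 err 356.0 | bay c [-0.0462  0.1085] phi 19.3 red [-0.0825  0.2124] plain [-0.0099  0.0047]
scene world [0.5601 0.0301] 1.8757 err 12.0 | bay c [-0.0459  0.1078] phi 19.3 red [-0.0823  0.2115] plain [-0.0094  0.004 ]
```

View pics/escene.png

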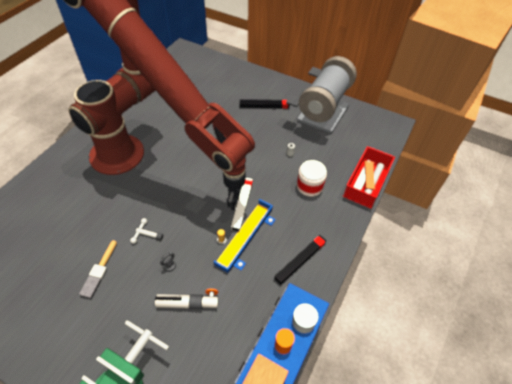

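Request:
jog_arm:
  increments:
    - {"slide": [10, 0, 0], "rotation": [0, 0, 0]}
    - {"slide": [20, 0, -10], "rotation": [0, 0, 0]}
    - {"slide": [5, 0, -30], "rotation": [0, 0, 0]}
    - {"slide": [0, 0, -30], "rotation": [0, 0, 0]}
    - {"slide": [0, 0, 0], "rotation": [0, 0, 0]}
  fingers: 0

```text
time: 10.35
tool_pos: [0.5028, 0.0118, 0.0825]
tool_rot: [0.005, -0.152, 0.988, -0.001]
contact_force: [0.5, -0.6, 0.7]
gripper_width: 0.002
```

```bash
python3 -c "
from h import *
look([.56,.03],1.876,'f')
print(state()['joint_pos'])
need([.518,.165,.05],17.5)"
```

```text
t 10.35 tcp [0.5028 0.0118 0.0825] bay [-0.1026  0.0876] yaw 107.43 tiltz [ 0.011 -0.001 -1.   ] F [ 0.5 -0.6  0.7] 0.00197815400396348
top world [0.562  0.0325] 1.9097 err 298.7 | bay c [-0.044   0.1102] phi 21.3 red [-0.0839  0.2127] plain [-0.004   0.0077]
scene world [0.5592 0.0313] 1.8671 err 2.9 | bay c [-0.0468  0.109 ] phi 18.9 red [-0.0823  0.2131] plain [-0.0112  0.0049]
[-1.24122007e-01 -9.83864333e-02  2.03472284e+00 -2.69504529e-05
  1.20660177e+00 -1.99947640e+00]
slide mm [-64.3 139.6  25.4] yaw 107.45 dz rot 89.95
```

Request:
jog_arm:
  increments:
    - {"slide": [-13, 28, 0], "rotation": [0, 0, 0]}
    - {"slide": [-13, 28, 0], "rotation": [0, 0, 0]}
    - {"slide": [-13, 28, 0], "rotation": [0, 0, 0]}
    - {"slide": [-13, 28, 0], "rotation": [0, 0, 0]}
    - {"slide": [-12, 28, 0], "rotation": [0, 0, 0]}
    - {"slide": [0, 0, 0], "rotation": [0, 0, 7]}
    - {"slide": [0, 0, 0], "rotation": [0, 0, 7]}
    - {"slide": [0, 0, 0], "rotation": [0, 0, 7]}
    - {"slide": [0, 0, 0], "rotation": [0, 0, 7]}
    - {"slide": [0, 0, 0], "rotation": [0, 0, 7]}
    - {"slide": [0, 0, 0], "rotation": [0, 0, 7]}
    - {"slide": [0, 0, 0], "rotation": [0, 0, 7]}
    - {"slide": [0, 0, 0], "rotation": [0, 0, 7]}
    - {"slide": [0, 0, 0], "rotation": [0, 0, 7]}
    - {"slide": [0, 0, 0], "rotation": [0, 0, 7]}
    - {"slide": [0, 0, 0], "rotation": [0, 0, 7]}
    - {"slide": [0, 0, 0], "rotation": [0, 0, 7]}
    - {"slide": [0, 0, 0], "rotation": [0, 0, 6]}
    - {"slide": [0, 0, 0], "rotation": [0, 0, 0]}

```text
time: 12.13
tool_pos: [0.5172, 0.165, 0.0742]
tool_rot: [-0.001, 0.592, 0.806, -0.001]
contact_force: [1.0, 0.8, 0.9]
gripper_width: -0.001
```

```bash
python3 -c "
from h import *
look([.56,.03],1.876,'g')
need([.518,.165,.01],17.5)"
```

```text
t 12.1333 tcp [0.5172 0.165  0.0742] bay [-0.0932  0.2412] yaw 17.36 tiltz [-0.004 -0.001 -1.   ] F [1.  0.8 0.9] -0.0014120484782176106
top world [0.5625 0.022 ] 1.8934 err 44.5 | bay c [-0.0432  0.0998] phi 20.4 red [-0.0815  0.2029] plain [-0.0049 -0.0034]
scene world [0.5594 0.0311] 1.8778 err 10.6 | bay c [-0.0466  0.1087] phi 19.5 red [-0.0832  0.2125] plain [-0.0099  0.005 ]
slide mm [-0.2  0.1 65.4] yaw 17.57 dz rot 0.07
```

Request:
jog_arm:
  increments:
    - {"slide": [0, 0, 25], "rotation": [0, 0, 0]}
    - {"slide": [0, 0, 22], "rotation": [0, 0, 0]}
    - {"slide": [0, 0, 12], "rotation": [0, 0, 0]}
    - {"slide": [0, 0, 5], "rotation": [0, 0, 0]}
    - {"slide": [-8, 0, 0], "rotation": [0, 0, 0]}
    - {"slide": [-6, 0, 0], "rotation": [0, 0, 0]}
    - {"slide": [-4, 0, 0], "rotation": [0, 0, 0]}
    - {"slide": [-5, 0, 0], "rotation": [0, 0, 0]}
    - {"slide": [-5, 0, 0], "rotation": [0, 0, 0]}
    - {"slide": [-5, 0, 0], "rotation": [0, 0, 0]}
    - {"slide": [-5, 0, 0], "rotation": [0, 0, 0]}
    - {"slide": [-5, 0, 0], "rotation": [0, 0, 0]}
    - {"slide": [-5, 0, 0], "rotation": [0, 0, 0]}
    - {"slide": [-5, 0, 0], "rotation": [0, 0, 0]}
    - {"slide": [-5, 0, 0], "rotation": [0, 0, 0]}
    - {"slide": [-5, 0, 0], "rotation": [0, 0, 0]}
    - {"slide": [-5, 0, 0], "rotation": [0, 0, 0]}
    - {"slide": [-5, 0, 0], "rotation": [0, 0, 0]}
    - {"slide": [0, 0, 0], "rotation": [0, 0, 0]}

```text
time: 13.92
tool_pos: [0.5407, 0.0944, 0.0122]
tool_rot: [0.0, 0.592, 0.806, -0.0]
contact_force: [0.1, -0.3, -0.6]
gripper_width: -0.002
```

```bash
python3 -c "
from h import *
look([.576,-.02],1.876,'h')"
```

```text
t 13.9167 tcp [0.5407 0.0944 0.0122] bay [-0.0673  0.1714] yaw 17.43 tiltz [ 0.    -0.001 -1.   ] F [ 0.1 -0.3 -0.6] -0.0019215886853153614
top world [ 0.579  -0.0405] 1.89 err 115.6 | bay c [-0.0246  0.0378] phi 20.2 red [-0.0625  0.141 ] plain [ 0.0133 -0.0655]
scene world [ 0.5735 -0.0199] 1.8747 err 5.0 | bay c [-0.0308  0.0582] phi 19.3 red [-0.0672  0.162 ] plain [ 0.0055 -0.0456]
```

View pics/hscene.png

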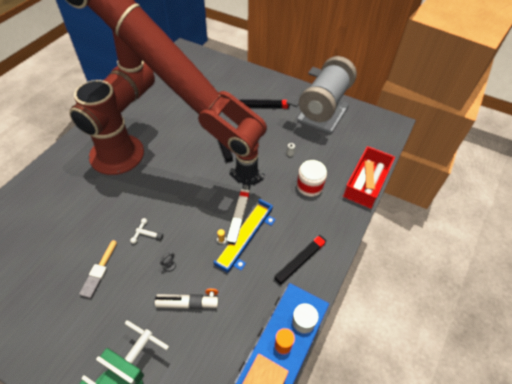

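Request:
jog_arm:
  increments:
    - {"slide": [-5, 0, 0], "rotation": [0, 0, 0]}
    - {"slide": [-5, 0, 0], "rotation": [0, 0, 0]}
    - {"slide": [-5, 0, 0], "rotation": [0, 0, 0]}
    - {"slide": [-5, 0, 0], "rotation": [0, 0, 0]}
    - {"slide": [-5, 0, 0], "rotation": [0, 0, 0]}
    - {"slide": [-5, 0, 0], "rotation": [0, 0, 0]}
    - {"slide": [-5, 0, 0], "rotation": [0, 0, 0]}
    - {"slide": [-5, 0, 0], "rotation": [0, 0, 0]}
    - {"slide": [-5, 0, 0], "rotation": [0, 0, 0]}
    - {"slide": [-5, 0, 0], "rotation": [0, 0, 0]}
    - {"slide": [-5, 0, 0], "rotation": [0, 0, 0]}
    - {"slide": [0, 0, 0], "rotation": [0, 0, 0]}

```text
time: 15.12
tool_pos: [0.5575, 0.0421, 0.0125]
tool_rot: [0.0, 0.592, 0.806, -0.0]
contact_force: [-0.4, -0.4, 0.3]
gripper_width: 0.001
```

```bash
python3 -c "
from h import *
look([.59,-.072],1.876,'i')"
```

```text
t 15.1167 tcp [0.5575 0.0421 0.0125] bay [-0.0489  0.1197] yaw 17.42 tiltz [ 0.001 -0.001 -1.   ] F [-0.4 -0.4  0.3] 0.0008812513778553073
top world [ 0.5945 -0.0873] 1.8968 err 140.0 | bay c [-0.0076 -0.0084] phi 20.6 red [-0.0463  0.0946] plain [ 0.031  -0.1114]
scene world [ 0.5928 -0.0753] 1.8594 err 5.5 | bay c [-0.0097  0.0035] phi 18.4 red [-0.0444  0.1079] plain [ 0.025  -0.1009]
```

View pics/iscene.png

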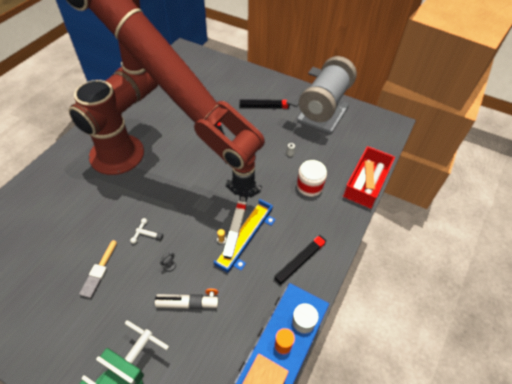

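Request:
jog_arm:
  increments:
    - {"slide": [12, 0, 0], "rotation": [0, 0, 0]}
    - {"slide": [12, 0, -10], "rotation": [0, 0, 0]}
    - {"slide": [0, 0, -30], "rotation": [0, 0, 0]}
    - {"slide": [0, -25, -5], "rotation": [0, 0, -6]}
    - {"slide": [0, -25, 0], "rotation": [0, 0, -7]}
    - {"slide": [0, 0, 0], "rotation": [0, 0, -7]}
    - {"slide": [0, 0, 0], "rotation": [0, 0, -7]}
    - {"slide": [0, 0, 0], "rotation": [0, 0, -7]}
    - {"slide": [0, 0, 0], "rotation": [0, 0, -7]}
    - {"slide": [0, 0, 0], "rotation": [0, 0, -7]}
    - {"slide": [0, 0, 0], "rotation": [0, 0, -7]}
    - {"slide": [0, 0, 0], "rotation": [0, 0, -7]}
    - {"slide": [0, 0, 0], "rotation": [0, 0, -7]}
    - {"slide": [0, 0, 0], "rotation": [0, 0, -1.7]}
    - {"slide": [0, 0, 0], "rotation": [0, 0, 0]}

```text
time: 16.57
tool_pos: [0.5028, 0.0499, 0.058]
tool_rot: [0.0, 0.015, 1.0, 0.0]
contact_force: [0.0, 0.3, -0.1]
gripper_width: -0.006
```

```bash
python3 -c "
from h import *
look([.593,-.075],1.86,'j')
need(list(toworld([-.085,.055]))+[.010],88.1)"
```

```text
t 16.5667 tcp [0.5028 0.0499 0.058 ] bay [-0.1037  0.1256] yaw 88.25 tiltz [ 0.001  0.    -1.   ] F [ 0.   0.3 -0.1] -0.006359079838890653
top world [ 0.5967 -0.0923] 1.8849 err 111.2 | bay c [-0.0053 -0.0134] phi 19.9 red [-0.0427  0.0901] plain [ 0.0321 -0.1168]
scene world [ 0.5908 -0.0732] 1.868 err 15.7 | bay c [-0.0118  0.0055] phi 18.9 red [-0.0474  0.1095] plain [ 0.0239 -0.0986]
slide mm [-18.6 -70.   47.6] yaw 88.15 dz rot 0.05
```

Request:
jog_arm:
  increments:
    - {"slide": [0, -25, 0], "rotation": [0, 0, 0]}
    - {"slide": [0, -25, 0], "rotation": [0, 0, 0]}
    - {"slide": [0, -20, 10], "rotation": [0, 0, 0]}
    - {"slide": [0, 0, 20], "rotation": [0, 0, 0]}
    - {"slide": [0, 0, 12], "rotation": [0, 0, 0]}
    - {"slide": [0, 0, 5], "rotation": [0, 0, 0]}
    - {"slide": [-12, 0, 0], "rotation": [0, 0, 0]}
    - {"slide": [-12, 0, 0], "rotation": [0, 0, 0]}
    - {"slide": [-8, 0, 0], "rotation": [0, 0, 0]}
    - {"slide": [-5, 0, 0], "rotation": [0, 0, 0]}
    - {"slide": [-5, 0, 0], "rotation": [0, 0, 0]}
    - {"slide": [-4, 0, 0], "rotation": [0, 0, 0]}
    - {"slide": [-4, 0, 0], "rotation": [0, 0, 0]}
    - {"slide": [-4, 0, 0], "rotation": [0, 0, 0]}
    - {"slide": [-4, 0, 0], "rotation": [0, 0, 0]}
    - {"slide": [-4, 0, 0], "rotation": [0, 0, 0]}
    - {"slide": [-4, 0, 0], "rotation": [0, 0, 0]}
    - {"slide": [0, 0, 0], "rotation": [0, 0, 0]}

```text
time: 18.27
tool_pos: [0.5676, -0.0236, 0.0105]
tool_rot: [0.001, 0.016, 1.0, -0.0]
contact_force: [0.2, -0.5, 0.2]
gripper_width: -0.002
```

```bash
python3 -c "
from h import *
look([.605,-.075],1.7,'k')"
```

```text
t 18.2667 tcp [ 0.5676 -0.0236  0.0105] bay [-0.0366  0.0543] yaw 88.15 tiltz [ 0.001 -0.    -1.   ] F [ 0.2 -0.5  0.2] -0.0015174310732409583
top world [ 0.6017 -0.0999] 1.8344 err 325.3 | bay c [-0.0001 -0.0208] phi 17.0 red [-0.0322  0.0844] plain [ 0.0321 -0.126 ]
scene world [ 0.6053 -0.0779] 1.7285 err 7.0 | bay c [0.0029 0.0013] phi 10.9 red [-0.018   0.1093] plain [ 0.0237 -0.1068]
```

View pics/kscene.png

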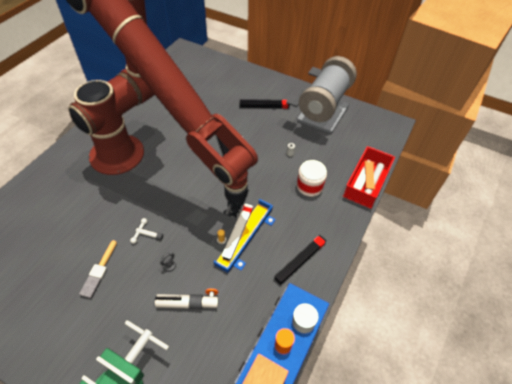

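Request:
jog_arm:
  increments:
    - {"slide": [-4, 0, 0], "rotation": [0, 0, 0]}
    - {"slide": [-4, 0, 0], "rotation": [0, 0, 0]}
    - {"slide": [-4, 0, 0], "rotation": [0, 0, 0]}
    - {"slide": [-4, 0, 0], "rotation": [0, 0, 0]}
    - {"slide": [-4, 0, 0], "rotation": [0, 0, 0]}
    - {"slide": [0, 0, 0], "rotation": [0, 0, 0]}
    - {"slide": [0, 0, 0], "rotation": [0, 0, 0]}

```text
time: 19.05
tool_pos: [0.5874, -0.0243, 0.0105]
tool_rot: [0.001, 0.016, 1.0, -0.0]
contact_force: [-0.2, 1.2, -0.1]
gripper_width: -0.005
```

```bash
python3 -c "
from h import *
look([.615,-.078],1.57,'l')"
```

```text
t 19.05 tcp [ 0.5874 -0.0243  0.0105] bay [-0.0168  0.0543] yaw 88.15 tiltz [ 0.001 -0.    -1.   ] F [-0.2  1.2 -0.1] -0.005403712821770272
top world [ 0.6102 -0.0916] 1.7139 err 319.1 | bay c [ 0.0082 -0.0122] phi 10.1 red [-0.0111  0.0961] plain [ 0.0274 -0.1205]
scene world [ 0.6171 -0.0799] 1.6081 err 13.8 | bay c [ 0.0147 -0.0004] phi 4.0 red [0.007  0.1094] plain [ 0.0224 -0.1101]
```

Request:
jog_arm:
  increments:
    - {"slide": [-4, 0, 0], "rotation": [0, 0, 0]}
    - {"slide": [-4, 0, 0], "rotation": [0, 0, 0]}
    - {"slide": [0, 0, 0], "rotation": [0, 0, 0]}
    - {"slide": [12, 0, 0], "rotation": [0, 0, 0]}
    - {"slide": [8, 0, 0], "rotation": [0, 0, 0]}
    - {"slide": [0, -16, 0], "rotation": [0, 0, 0]}
    - {"slide": [0, -16, 0], "rotation": [0, 0, 0]}
    - {"slide": [0, -16, 0], "rotation": [0, 0, 0]}
    - {"slide": [0, 0, 0], "rotation": [0, 0, 0]}

```text
time: 20.0
tool_pos: [0.5732, -0.0738, 0.0106]
tool_rot: [0.0, 0.017, 1.0, -0.001]
contact_force: [-0.5, -0.1, 0.5]
gripper_width: 0.001
```

```bash
python3 -c "
from h import *
look([.617,-.08],1.57,'m')"
```

```text
t 20.0 tcp [ 0.5732 -0.0738  0.0106] bay [-0.0293  0.0043] yaw 88.03 tiltz [ 0.001 -0.001 -1.   ] F [-0.5 -0.1  0.5] 0.0013320736097565643
top world [ 0.6211 -0.0835] 1.5306 err 371.8 | bay c [ 0.0189 -0.0038] phi -0.4 red [0.0197 0.1062] plain [ 0.018  -0.1138]
scene world [ 0.621 -0.08 ] 1.5542 err 10.3 | bay c [ 0.0186 -0.0003] phi 0.9 red [0.0168 0.1097] plain [ 0.0204 -0.1103]
```

Request:
jog_arm:
  increments:
    - {"slide": [-8, 0, 0], "rotation": [0, 0, 0]}
    - {"slide": [-8, 0, 0], "rotation": [0, 0, 0]}
    - {"slide": [-4, 0, 0], "rotation": [0, 0, 0]}
    - {"slide": [-3, 0, 0], "rotation": [0, 0, 0]}
    - {"slide": [-3, 0, 0], "rotation": [0, 0, 0]}
    - {"slide": [-3, 0, 0], "rotation": [0, 0, 0]}
    - {"slide": [-3, 0, 0], "rotation": [0, 0, 0]}
    - {"slide": [-1, 0, 0], "rotation": [0, 0, 0]}
    - {"slide": [0, 0, 0], "rotation": [0, 0, 0]}
    - {"slide": [12, 0, 0], "rotation": [0, 0, 0]}
    - {"slide": [20, 0, 0], "rotation": [0, 0, 0]}
    - {"slide": [0, 0, -30], "rotation": [0, 0, 0]}
    - {"slide": [0, 0, -40], "rotation": [0, 0, 0]}
    - {"slide": [20, 0, -40], "rotation": [0, 0, 0]}
    - {"slide": [30, 0, 0], "rotation": [0, 0, 0]}
    - {"slide": [30, 0, 0], "rotation": [0, 0, 0]}
    - {"slide": [30, 0, 0], "rotation": [0, 0, 0]}
    - {"slide": [0, 0, 0], "rotation": [0, 0, 0]}

```text
time: 21.7
tool_pos: [0.461, -0.0674, 0.1159]
tool_rot: [-0.001, 0.016, 1.0, 0.0]
contact_force: [-0.4, 0.4, -1.5]
gripper_width: 0.0
```

```bash
python3 -c "
from h import *
look([.632,-.08],1.54,'n')
a=cv2.imread('pics/nscene.png')[180:290,180:300]; b=cv2.imread('pics/ntop.png')[140:200,230:350]
c=np.zeros((580,800,3),np.uint8)
c[:360,:392]=cv2.resize(a,(392,360),interpolation=3);c[:200,396:796]=cv2.resize(b,(400,200),interpolation=3)
cv2.imwrite('pics/n.png',c)"
```

```text
t 21.7 tcp [ 0.461  -0.0674  0.1159] bay [-0.1417  0.0071] yaw 88.13 tiltz [-0.003  0.001 -1.   ] F [-0.4  0.4 -1.5] 0.00021391346513944826
top world [ 0.6328 -0.0834] 1.5372 err 3.6 | bay c [ 0.0305 -0.0033] phi -0.0 red [0.0306 0.1067] plain [ 0.0304 -0.1133]
scene world [ 0.6313 -0.0812] 1.5424 err 33.8 | bay c [ 0.029  -0.0012] phi 0.2 red [0.0285 0.1088] plain [ 0.0294 -0.1112]
```

View pics/n.png

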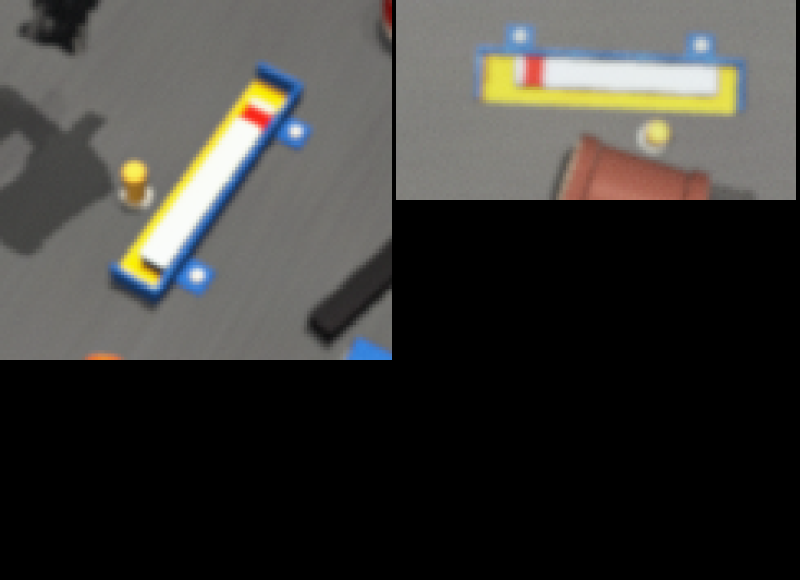

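The picture shows the tube fully inside the bay, parallel to the back wall, with a yellow strip of floor visible along its whole front. I'll check the bystanders, then hand in.

```bash
python3 -c "
from h import *
a=cv2.imread('pics/scene0.png').astype(float)
f=shot('scene')
for n in ['cleaner_tub','eye_bolt','chuck_key','socket','wire_brush','die_grinder','post','bay']:
    print(n,[(round(r['score'],2),np.round(r['uv'],1)) for r in place_of(n,'scene')[:2]])
print(manip.job_done())"
```

```text
cleaner_tub [(0.85, array([311.8, 183.8]))]
eye_bolt [(0.74, array([145.1, 233.3])), (0.59, array([169.5, 271.2]))]
chuck_key [(0.74, array([146.2, 233.1]))]
socket [(0.47, array([287.1, 152.1]))]
wire_brush [(0.56, array([100.4, 268.4])), (0.48, array([144.4, 232.7]))]
die_grinder [(0.84, array([189.9, 304.2]))]
post [(0.61, array([223.9, 240.1]))]
bay [(0.73, array([236.1, 231.5]))]
the job is handed in; nothing more can be done
None
```

The tube is in the blue bay and the job is handed in, at about 22 s on the clock. I pushed the plain end to angle the tube about 19°. Then I pushed the tube sideways into line and lengthwise, so the plain end slipped in behind the post. Next I pushed the red end round, and finally squared the tube in toward the back wall. It was never gripped or lifted.

**Tube position:** The top-camera fit was clean and put the tube parallel to the bay, about 15 mm behind the open front and about 27–33 mm clear of each end wall. The scene-camera fit was poorer because the bay wall hides part of the tube, but it agreed within about 2 mm.

**Forces:** Force readings taken at the end of each move stayed below about 2 N. I did not sample force during the moves.

**Bystanders:** The network positions in the last scene picture matched the first within about 1–5 pixels. The network also marked a false "eye bolt" on the chuck key and a false "wire brush" there; the real eye bolt was second in its list, about where it had been. I saw no sign that anything else moved, but I checked this only from those positions.

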